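Press the cover of a gas valve box home and latch it

TASK

Close up the grey gas valve box on the bench: slide its red latch back clear of the open bay if it stands over it, lay the loose blue cover in the bay and press it down until both spring clips have snapped over it and it sits level and fully home. Then slide the red latch all the way forward over the cover. Leave the two bottles, the small blue box and the timer where they stand.

Things in the scene. Friction and masses are not known exactly. Their poses are not given: they have to be found in the camera images.
- valve_box: Grey valve box fixed to the bench, 140 (x) x 102 (y) x 89 mm high. Origin: centre of its underside. Its flat deck is 89 mm up; the open bay for the cover is in the deck, the red latch on the deck at its -x end (towards the robot).
- bay_seat (a point): Centre of the bay's seat, at [16, 0, 70] mm in the box's frame, axes as the box's. The cover's origin comes to lie here. The bay opening is 88 (x) x 73 (y) mm; its walls rise to the deck, 19 mm above the seat; ledges at the seat, 6 to 8 mm wide, carry the cover's rim.
- clip_left_tip (a point): Tip of the steel spring clip (30 mm wide) in the middle of the bay's +y side, clip at rest: 10 mm above the seat, 4.5 mm inwards from the wall. Its slick nose slopes up from here to the wall, 18.5 mm above the seat. A cover merely laid in rests on the two noses about 12 mm too high; 5 to 10 N down at each side pushes the clips aside and they snap over the rim.
- clip_right_tip (a point): Tip of the steel spring clip (30 mm wide) in the middle of the bay's -y side, clip at rest: 10 mm above the seat, 4.5 mm inwards from the wall. Its slick nose slopes up from here to the wall, 18.5 mm above the seat. A cover merely laid in rests on the two noses about 12 mm too high; 5 to 10 N down at each side pushes the clips aside and they snap over the rim.
- latch (a joint): Travel of the red latch, m, along the box's +x: 0 drawn fully back (its tongue ends 7 mm short of the bay), 0.026 fully forward (tongue 19 mm over the bay). From 0.007 on it stands over the bay and blocks the cover. About 1.5 N of friction.
- latch_fin (a point): Point in the latch's upright red grip fin, at [-59 + travel, 0, 117] mm in the box's frame, axes as the box's. The fin is 22 mm long (x) x 10 mm thick (y), from 100 to 128.5 mm above the bench. The tongue under it is 36 mm wide (y), 92.5 to 100.5 mm above the bench, and ends 24 mm to +x of this point.
- cover: Loose blue stepped cover, about 220 g. Origin: centre of its underside. Rim plate 84 (x) x 70 (y) x 8 mm, lowest 3 mm stepped in to 79 x 67; raised panel 84 x 54 mm up to 19 mm; black pull rib in the middle, 46 mm long (x) x 14 mm thick (y), 19 to 43 mm up. White press patches on the panel at y = +18 and -18 mm. Same after a half turn. At home the panel is flush with the deck.
- brown_bottle: Brown reagent bottle with blue cap, 56 mm diameter, 112 mm high; bystander. Origin: centre of its underside.
- wash_bottle: White wash bottle with red cap and bent spout, 66 mm diameter, 207 mm high; bystander. Origin: its underside; the body's axis lies 12 mm to +y of it.
- blue_box: Small blue box, 50 (x) x 70 (y) x 28 mm; bystander. Origin: centre of its underside.
- timer: White bench timer with coloured buttons, 58 x 62 x 20 mm; bystander. Origin: centre of its underside.

How it is judged:
By the outcome, as a careful person would: the job done as asked, in the order asked, and still so for the second after the job is handed in, with the robot touching nothing.
It also fails if it takes over 64 s, if anything falls off the work surface, if the arm or the gripper's body presses on something with over 40 N, if the wrist force passes 120 N, or if a joint passes its speed limit or range.

ROBOT

A 6-joint arm with a two-finger parallel gripper is mounted at the origin on a cart in front of the work surface, level with it; the furniture and walls round the work are solid. World frame = base frame: x ahead of the robot, y to its left, z up, the work surface at z = 0. Lengths are in mm, angles in rad, forces in N, time in s.
With the tool pointing down it reaches from about 300 to 775 mm from the base axis. Payload 14.6 kg.
Tool frame: the origin (TCP) lies midway between the tips of the shut fingers; the grasp point (between the pads) lies 19 mm behind it (manip.grasp_offset is the distance from the TCP to the grasp point, in mm); z points along the fingers, y is the line along which they close (so a half turn about z gives the same grasp; the last joint's range is limited). The gripper opens to 94 mm and grips with 3 to 60 N. Pads are 16 mm wide; open, the fingers measure 119 mm over their backs; the gripper's body (75 mm by 177 mm) begins 78 mm behind the grasp point.
Start: joints at [1.227, 0.3, 1.521, -0, 1.321, -0.067], TCP at [150.301, 529.055, 205.446] pointing down, gripper open.
Joint ranges: [-3.03, 3.03], [-0.79, 2.21], [0.23, 2.52], [-1.04, 4.18], [0, 3.07], [-2.55, 2.55]. Speed limits (rad/s): [2.22, 2.22, 2.57, 3.14, 3.14, 3.14].

INTERFACE

Orientations are given as [roll, pitch, yaw] about the fixed x, y, z axes, in that order (R = Rz(yaw) Ry(pitch) Rx(roll)).
In Python, from cell import manip, viewer gives the robot as it stands. The module is installed in compiled form; this text tells all that it offers.
- The arm moves only by the tool move_arm, never from a script. Its argument "moves" is a list of rows, each a list of 4 numbers: the shift along the tool's x, y, z in m, then the turn about the tool's z in rad. A call has 1 to 12 rows; each row is the pose to reach, as a shift and turn from the pose commanded when the call began, along the tool's axes at that moment; what a row does not reach only later rows make up. A row lasts 1/10 s, in which the tool goes at most 50 mm and 8.59 degrees, less where a joint would pass 70% of its speed; a pose out of reach is approached as far as the arm can. A call with a gripper value outside its range is refused whole. "jaw" is the finger opening in m, from 0 to 0.094, set as the call begins (left out, the last holds). The fingers move at their own pace and stop on an object; "squeeze" is the grip in N (left out, the last holds). Time passes only in rows, so rows that repeat a pose let the fingers close. It gives the time, the measured TCP pose, the force, the opening and the grip force at its end, in the units of the state.
- manip.read_state(): the state, without advancing time (a new reading comes with each control period).
- viewer.camera(name): name is "scene" or "top" or "wrist"; returns a dict with "frame" (384x512x3 uint8, blue, green, red), "z_map" (384x512 float32, mm along the optical axis (not along the pixel's ray), 0 where there is no reading), "fx", "fy", "cx", "cy" (pixels), "D" ([k1, k2, p1, p2, k3] as OpenCV has them; the pictures are not rectified), "origin" and "orientation" of the camera in the world. Camera axes: x right, y down, z forward; pixel columns grow to the right and rows downward; lengths in mm; the calibration is good to about 2 mm. A picture is of the moment at which its call begins.
- manip.sign_off(): hands the job in; it is judged then, once.
The state is a dict: "clock": time; "joints": joint angles; "qd": joint speeds; "effort": joint torques, N m; "eef_pos": TCP position; "eef_rot": TCP orientation; "wrist_force": force on the tool from outside, world axes, zero at the start; "moment": the same for the moment, N m; "finger_gap": finger opening in mm; "finger_force": force on a finger pad.
Only numpy, scipy, OpenCV 4.12 (cv2) and the standard library are available. Lean on these libraries where they do the work, as an engineer would, in place of code of your own. Each camera call takes 0.05 s, during which the arm holds its last target. There are 200 camera calls.

## Working session

There is one attempt and no reset: what is moved stays moved. The work goes in short steps, Python scripts to look and compute and a tool call to move; the robot and the scene stay as the last step left them, time stands still between calls to the robot, and variables do not carry over. Pictures are saved under pics/ and viewed, at most 10 in all, crops included, and the job is handed in when it is done.

Besides the shell and the picture viewer there is one more tool, called as a command line: name --pt "numbers of a row" for each row, then --argument value for the rest. move_arm: Moves the arm, as the interface text tells. Its arguments: {"type":"object","properties":{"moves":{"type":"array"},"jaw":{"type":"number"},"squeeze":{"type":"number"}},"required":["moves"]}

```bash
mkdir -p pics; cat > h.py <<'E'
import numpy as np, cv2, json
from cell import manip, viewer
from scipy.spatial.transform import Rotation as R
def cam(n):
    c=viewer.camera(n); return c
def rot(o):
    o=np.array(o,float)
    return o if o.shape==(3,3) else (R.from_euler('xyz',o).as_matrix() if o.size==3 else R.from_quat(o).as_matrix())
def pts(c):
    """world point map from depth"""
    h,w=c['z_map'].shape
    K=np.array([[c['fx'],0,c['cx']],[0,c['fy'],c['cy']],[0,0,1.]])
    u,v=np.meshgrid(np.arange(w,dtype=float),np.arange(h,dtype=float))
    n=cv2.undistortPoints(np.stack([u,v],-1).reshape(-1,1,2),K,np.array(c['D'],float)).reshape(h,w,2)
    p=np.dstack([n,np.ones((h,w))])*c['z_map'][...,None]
    W=p@rot(c['orientation']).T+np.array(c['origin'])
    W[c['z_map']==0]=np.nan
    return W
def st():
    s=manip.read_state(); return {k:np.round(s[k],3).tolist() for k in ('clock','eef_pos','eef_rot','wrist_force','moment','finger_gap','finger_force','joints')}
E
python3 - <<'E'
from h import *
print(st())
a=[cam('scene'),cam('top')]
for c,n in zip(a,['scene','top']): print(n,c['origin'],c['orientation'],c['fx'],c['D']); np.savez('/tmp/%s.npz'%n,W=pts(c),f=c['frame'])
cv2.imwrite('pics/s1.png',a[0]['frame']);cv2.imwrite('pics/t1.png',a[1]['frame'])
E
```

```text
{'clock': 0.0, 'eef_pos': [150.228, 528.813, 204.908], 'eef_rot': [-3.14, -0.0, 2.865], 'wrist_force': [0.178, 0.251, 0.545], 'moment': [0.02, 0.065, -0.013], 'finger_gap': 94.465, 'finger_force': 0.0, 'joints': [1.227, 0.3, 1.522, 0.0, 1.321, -0.067]}
scene [ -96.23559935 -544.93302291  841.85387012] [-2.32572377 -0.00409423 -0.89173548] 398.85976987271016 [0.04072433 0.         0.         0.         0.        ]
top [ 233.23289041  -50.0351113  1477.75046488] [-2.93582226e+00 -2.91993974e-03 -1.54778567e+00] 463.0307841638761 [-0.12060178  0.          0.          0.          0.        ]
```

View pics/s1.png

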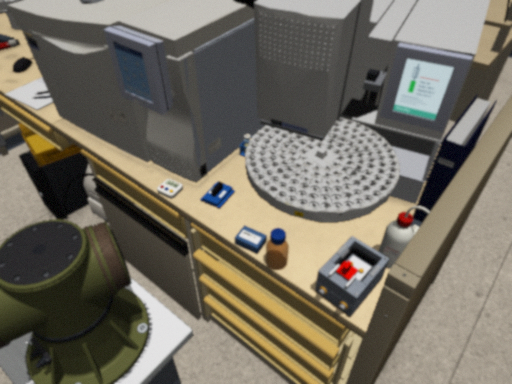

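View pics/t1.png

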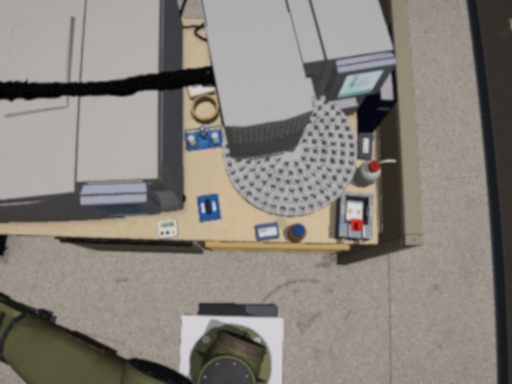

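The scene view shows the box at about (352,272) with the red latch forward, the cover at (218,192), the timer at (170,188), the blue box at (250,238), and the brown bottle at (277,250). In the top view the box is at (355,216) and the cover at (208,207).

```bash
python3 - <<'E'
from h import *
for n,rois in (('top',dict(cover=(195,190,225,225),latch=(335,190,375,245),blue=(252,220,284,244),brown=(285,222,308,245),wash=(355,155,400,190))),('scene',dict(cover=(200,178,240,212),latch=(315,235,390,312)))):
    d=np.load('/tmp/%s.npz'%n);W,f=d['W'],d['f']
    hsv=cv2.cvtColor(f,cv2.COLOR_BGR2HSV);H,S,V=cv2.split(hsv)
    for k,(a,b,c,e) in rois.items():
        m=np.zeros(H.shape,bool);m[b:e,a:c]=1
        if k in('cover','blue'): m&=(H>95)&(H<130)&(S>110)
        elif k=='latch':
            mm=m&(W[...,2]>82)&(W[...,2]<97)
            q=W[mm][:,:2].astype(np.float32);print(n,'deck',len(q),cv2.minAreaRect(q))
            m&=((H<8)|(H>172))&(S>140)
        else: m&=W[...,2]>50
        q=W[m];q=q[~np.isnan(q[:,0])];print(n,k,len(q),cv2.minAreaRect(q[:,:2].astype(np.float32)),np.percentile(q[:,2],[5,50,95]).round(), q.mean(0).round(1))
E
```

```text
top cover 328 ((488.97216796875, 87.4124755859375), (78.63983917236328, 64.11428833007812), 9.578117370605469) [ 5. 17. 40.] [487.7  85.7  17.8]
top deck 742 ((462.78741455078125, -371.32171630859375), (104.87602233886719, 138.61866760253906), 86.58429718017578)
top latch 111 ((431.7308349609375, -379.2918701171875), (33.0047607421875, 51.408084869384766), 10.392260551452637) [ 94. 101. 130.] [ 431.1 -369.4  106.4]
top blue 1 ((430.69921875, -80.02191925048828), (0.0, 0.0), 0.0) [26. 26. 26.] [430.7 -80.   25.7]
top brown 267 ((411.74688720703125, -193.6646270751953), (54.762664794921875, 54.00634002685547), 88.88775634765625) [ 59.  83. 114.] [ 407.7 -190.9   89.7]
top wash 1111 ((589.7625732421875, -410.3972473144531), (144.8166961669922, 122.81629180908203), 0.07380583882331848) [ 62. 129. 220.] [ 588.3 -437.9  136.4]
scene cover 324 ((486.6139221191406, 81.16123962402344), (84.04615020751953, 60.52278518676758), 8.729321479797363) [ 7. 18. 30.] [480.4  73.3  17.3]
scene deck 1368 ((488.5615234375, -374.0077209472656), (104.35926055908203, 193.60643005371094), 86.77135467529297)
scene latch 245 ((463.1430969238281, -362.69329833984375), (107.65412139892578, 41.54729080200195), 14.288555145263672) [ 71. 101. 129.] [ 428.3 -370.3  104.8]
```

```bash
python3 - <<'E'
from h import *
P=[]
for n in('top','scene'):
    W=np.load('/tmp/%s.npz'%n)['W'].reshape(-1,3);P.append(W[~np.isnan(W[:,0])])
P=np.vstack(P)
def show(x0,x1,y0,y1,s=25):
    # max height per cell; rows x descending, cols y descending (like top view)
    print('y:',list(range(y1-s,y0-s,-s)))
    for x in range(x1-s,x0-s,-s):
        r=[]
        for y in range(y1-s,y0-s,-s):
            m=(P[:,0]>=x)&(P[:,0]<x+s)&(P[:,1]>=y)&(P[:,1]<y+s)
            r.append('%4d'%P[m,2].max() if m.sum() else '   .')
        print(x,' '.join(r))
show(350,650,-525,325)
E
```

```text
y: [300, 275, 250, 225, 200, 175, 150, 125, 100, 75, 50, 25, 0, -25, -50, -75, -100, -125, -150, -175, -200, -225, -250, -275, -300, -325, -350, -375, -400, -425, -450, -475, -500, -525]
625  567  556  466  464  469  465  460    6    6    8    5  548  553  552  553  552  552  552  553  553  545  192  192  198  192  193  193  190  110  122    .  261  266  260
600  463  464  464  465  467  465  462    4    6    8    8  193  552  553  552  552  551  551  553  553  551  193  193  193  194  196  194  191  162  201  207  262  262  261
575  464  466  465  465  465  465  464    7    5    6    7  193  553  552  553  552  553  553  550  545  192  192  190  194  194  192  192  189  164  195  204  263  261  262
550  465  464  465  465  464  465  465    5    5    6    5  187  550  552  549  549  193  189  191  191  190  194  193  192  197  194  191    5  115  124  122  263  263  262
525  465  465  465  463  464  464  463    5   18   24   21    6  191  193  194  196  195  192  192  193  192  194  193  192  192  194  191   94   92   91   87  262  262  265
500  463  464  463  465  465  464  464   10
[... 474 characters left out ...]
 262
425  463  461  461  463  464  461    8   10   21   23   24    5    7    6    5   32  185  192  192  194  193  189  175    7    7   93  104  134  128   94    4  262  263  261
400  462  462  462  463  463  461    8    7    6    8    7    7    7    9    7   32   35   32   36   80  118  117    7    5    6   94  104  134  127   94    4  261  263  263
375    6    6    6   23   24   25    6    6    8    8    5    5    5    4    5   31   32   32   31   72  117  114    7    7    4   89  105   94  106   91    6  260  265  261
350 -752 -742 -746 -743 -748 -742 -741 -747 -746 -745 -740 -747 -743 -745 -745 -749 -745 -750 -750 -747 -747 -749 -742 -749 -741 -749 -751 -748 -753 -749 -752  261  261  262
```

```bash
cat >> h.py <<'E'
def go(x,y,z,yaw,x0=None):
    """shift along the tool axes (m) + turn to reach a world TCP pose, pointing down"""
    s=manip.read_state(); Rm=R.from_euler('xyz',s['eef_rot']).as_matrix()
    d=Rm.T@(np.array([x,y,z])-s['eef_pos'])/1000
    t=-(yaw-s['eef_rot'][2]); t=(t+np.pi)%(2*np.pi)-np.pi
    print('go',(x,y,z),d.round(4).tolist(),'turn',round(t,3))
E
python3 - <<'E'
from h import *
P=[]
for n in('top','scene'):
    W=np.load('/tmp/%s.npz'%n)['W'].reshape(-1,3);P.append(W[~np.isnan(W[:,0])])
P=np.vstack(P);x,y,z=P.T
m=(z>240)&(y<-400)&(x>350)&(x<650);print('wall edge y',np.percentile(y[m],[99,99.9,100]))
m=(z>60)&(x>545)&(x<640)&(y>-445)&(y<-380)
for a,b in((60,130),(130,170),(170,190),(190,215)):
    q=P[m&(z>=a)&(z<b)]
    if len(q):print(a,b,len(q),q.min(0).round(),q.max(0).round())
m=(z>50)&(z<440)&(y>100)&(y<200)&(x>420)&(x<600);print('machine y min',np.percentile(y[m],[0,1,5]))
print(st())
go(330,90,300,1.51); go(400,-350,300,1.51)
E
```

```text
wall edge y [-464.36778932 -463.44257236 -462.32139021]
60 130 963 [ 565. -444.   60.] [ 630. -381.  130.]
130 170 430 [ 575. -436.  130.] [ 618. -395.  170.]
170 190 27 [ 596. -423.  170.] [ 604. -413.  190.]
190 215 58 [ 598. -445.  190.] [ 608. -418.  207.]
machine y min [158.25607315 163.42055996 165.02851709]
{'clock': 0.1, 'eef_pos': [150.213, 528.839, 204.941], 'eef_rot': [-3.141, -0.0, 2.865], 'wrist_force': [-0.953, 0.079, -0.102], 'moment': [-0.025, -0.017, -0.03], 'finger_gap': 93.942, 'finger_force': 0.0, 'joints': [1.227, 0.3, 1.522, -0.0, 1.321, -0.067]}
go (330, 90, 300) [-0.2929, -0.3731, -0.0947] turn 1.355
go (400, -350, 300) [-0.4804, -0.7772, -0.0943] turn 1.355
```

move_arm --pt "-0.29 -0.37 -0.095 1.355" --pt "-0.29 -0.37 -0.095 1.355" --pt "-0.29 -0.37 -0.095 1.355" --pt "-0.29 -0.37 -0.095 1.355" --pt "-0.29 -0.37 -0.095 1.355" --pt "-0.29 -0.37 -0.095 1.355" --pt "-0.29 -0.37 -0.095 1.355" --pt "-0.29 -0.37 -0.095 1.355" --pt "-0.29 -0.37 -0.095 1.355" --pt "-0.29 -0.37 -0.095 1.355" --pt "-0.48 -0.777 -0.095 1.355" --pt "-0.48 -0.777 -0.095 1.355" --jaw 0.0 --squeeze 10

```text
clock: 1.3
eef_pos: [343.9, -6.5, 300.5]
eef_rot: [3.141, -0.0, 1.511]
wrist_force: [1.1, 0.3, -0.3]
finger_gap: 2.2
finger_force: 0.0
```

```bash
python3 - <<'E'
from h import *
print(st()); go(400,-350,300,1.51)
E
```

```text
{'clock': 1.3, 'eef_pos': [343.89, -6.52, 300.543], 'eef_rot': [3.141, -0.0, 1.511], 'wrist_force': [1.11, 0.266, -0.343], 'moment': [-0.062, 0.055, 0.017], 'finger_gap': 2.159, 'finger_force': 0.0, 'joints': [-0.126, -0.246, 1.863, 0.0, 1.524, -0.066]}
go (400, -350, 300) [-0.3395, 0.0766, 0.0006] turn 0.001
```

move_arm --pt "-0.34 0.077 0 0" --pt "-0.34 0.077 0 0" --pt "-0.34 0.077 0 0" --pt "-0.34 0.077 0 0" --pt "-0.34 0.077 0 0" --pt "-0.34 0.077 0 0" --pt "-0.34 0.077 0 0" --pt "-0.34 0.077 0 0" --pt "-0.34 0.077 0 0" --pt "-0.34 0.077 0 0"

```text
clock: 2.3
eef_pos: [400.2, -348.0, 300.6]
eef_rot: [3.142, -0.0, 1.51]
wrist_force: [0.1, 0.1, -0.1]
finger_gap: 0.5
finger_force: 0.0
```

```bash
python3 - <<'E'
from h import *
c=cam('wrist');W=pts(c);f=c['frame'];cv2.imwrite('pics/w1.png',f);np.savez('/tmp/w1.npz',W=W,f=f)
H,S,V=cv2.split(cv2.cvtColor(f,cv2.COLOR_BGR2HSV));print(c['origin'],c['orientation'],st()['eef_pos'])
red=((H<8)|(H>172))&(S>140)
for a,b in((86,92),(97,104),(122,135)):
    m=(W[...,2]>a)&(W[...,2]<b)&(np.abs(W[...,0]-460)<110)&(np.abs(W[...,1]+371)<80)
    if a>90:m&=red
    q=W[m];print(a,b,len(q),cv2.minAreaRect(q[:,:2].astype(np.float32)) if len(q) else '')
E
```

```text
[ 405.18349911 -267.52973593  480.25614038] [ 2.85744472e+00 -8.50687884e-04 -6.04554987e-02] [400.296, -347.884, 300.9]
86 92 2921 ((483.802001953125, -375.47900390625), (101.72887420654297, 176.61610412597656), 86.54301452636719)
97 104 392 ((433.11785888671875, -372.6544189453125), (35.277557373046875, 34.556785583496094), 87.1602783203125)
122 135 115 ((426.9093017578125, -372.0263671875), (9.839054107666016, 21.532047271728516), 88.05811309814453)
```

View pics/w1.png

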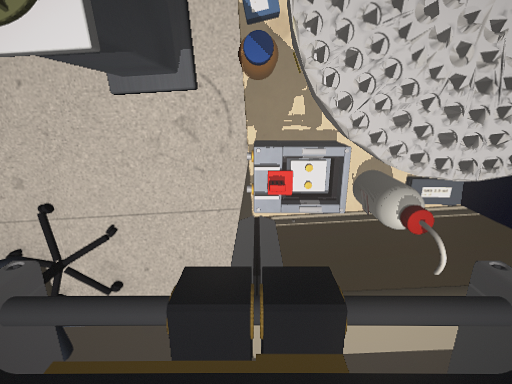

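The wrist view shows the box around (300,180) with the red fin at (280,183), its tongue reaching over the open bay, and the two clip plates at the bay's top and bottom sides.

```bash
python3 - <<'E'
from h import *
d=np.load('/tmp/w1.npz');W=d['W']
a=-0.06;u=np.array([np.cos(a),np.sin(a)]);v=np.array([-u[1],u[0]])
m=(W[...,2]>84)&(W[...,2]<92.5)&(np.abs(W[...,0]-460)<76)&(np.abs(W[...,1]+371)<62)
m=cv2.morphologyEx(m.astype(np.uint8),cv2.MORPH_OPEN,np.ones((2,2)))
n,l,s,_=cv2.connectedComponentsWithStats(m);print(s[1:][s[1:,4]>50])
q=W[l==1+np.argmax(s[1:,4])];q2=q[:,:2];print(np.median(q[:,2]),cv2.minAreaRect(q2.astype(np.float32)))
# seat/bay interior: points below deck
k=W[(W[...,2]>40)&(W[...,2]<80)&(np.abs(W[...,0]-478)<50)&(np.abs(W[...,1]+373)<42)][:,:2]
for nm,e in(('deck',q2),('bay',k)):
    for ax in(u,v): t=e@ax; print(nm,np.percentile(t,[0,1,99,100]).round(1))
f=np.array([426.9,-372]);print('fin',f@u,f@v)
print(st()['eef_pos'])
E
```

```text
[[ 255  147   97   67 2669]
 [ 255  171   14   24  333]]
nan ((nan, nan), (0.0, 0.0), 0.0)
deck [nan nan nan nan]
deck [nan nan nan nan]
bay [459.9 462.3 546.3 546.8]
bay [-383.  -382.4 -312.6 -311.5]
fin 448.4384209086921 -345.73196648982105
[400.296, -347.884, 300.9]
```

```bash
python3 - <<'E'
from h import *
d=np.load('/tmp/w1.npz');W=d['W']
a=-0.06;u=np.array([np.cos(a),np.sin(a)]);v=np.array([-u[1],u[0]])
x,y,z=np.moveaxis(W,-1,0);U=x*u[0]+y*u[1];V=x*v[0]+y*v[1]
D=(z>84)&(z<92.5)
for c in (-385,-390,-310,-300): # deck extents in u along side strips
    m=D&(abs(V-c)<5)&(U>390)&(U<580);t=np.sort(U[m]);print('strip v',c,len(t),np.percentile(t,[0,2,50,98,100]).round(1))
for c in (420,455,480,530,545):
    m=D&(abs(U-c)<4)&(V>-420)&(V<-280);t=np.sort(V[m]);g=np.argmax(np.diff(t));print('strip u',c,len(t),t[[0,g,g+1,-1]].round(1))
E
```

```text
strip v -385 590 [417.1 419.9 489.2 552.2 555.7]
strip v -390 546 [417.1 418.7 485.1 552.4 555.7]
strip v -310 423 [417.4 418.8 469.1 553.8 555.8]
strip v -300 720 [417.4 420.3 487.  551.8 555. ]
strip u 420 284 [-395.9 -374.1 -365.2 -294.9]
strip u 455 199 [-395.7 -368.2 -328.4 -294.9]
strip u 480 110 [-395.7 -382.1 -308.1 -295.1]
strip u 530 110 [-395.8 -382.2 -308.1 -295. ]
strip u 545 261 [-395.9 -361.6 -360.1 -295.1]
```

move_arm --pt "-0.022 0.056 0.04 0" --pt "-0.022 0.056 0.08 0" --pt "-0.022 0.056 0.12 0" --pt "-0.022 0.056 0.16 0" --pt "-0.022 0.056 0.188 0" --pt "-0.022 0.056 0.188 0" --pt "-0.022 0.056 0.188 0"

```text
clock: 3.05
eef_pos: [455.3, -373.9, 114.1]
eef_rot: [3.141, 0.001, 1.511]
wrist_force: [0.6, -1.0, 0.8]
finger_gap: 0.7
finger_force: 0.0
```

move_arm --pt "0 -0.003 0 0" --pt "0 -0.006 0 0" --pt "0 -0.009 0 0" --pt "0 -0.012 0 0" --pt "0 -0.015 0 0" --pt "0 -0.018 0 0" --pt "0 -0.02 0 0" --pt "0 -0.02 0 0"

```text
clock: 3.85
eef_pos: [434.5, -373.0, 112.4]
eef_rot: [-3.141, -0.0, 1.51]
wrist_force: [0.6, -0.1, -0.1]
finger_gap: 0.5
finger_force: 0.0
```

move_arm --pt "0 -0.002 0 0" --pt "0 -0.004 0 0" --pt "0 -0.005 0 0" --pt "0 -0.005 0 0"

```text
clock: 4.25
eef_pos: [429.6, -372.7, 112.4]
eef_rot: [-3.141, -0.0, 1.51]
wrist_force: [0.2, -0.2, -0.3]
finger_gap: 0.2
finger_force: 0.1
```

```bash
python3 - <<'E'
from h import *
c=cam('wrist');W=pts(c);f=c['frame'];cv2.imwrite('pics/w2.png',cv2.resize(f[150:384,150:400],None,fx=2,fy=2))
H,S,V=cv2.split(cv2.cvtColor(f,cv2.COLOR_BGR2HSV))
red=((H<8)|(H>172))&(S>140)
u=np.array([np.cos(-.06),np.sin(-.06)])
for a,b in((96,106),(122,135)):
    q=W[red&(W[...,2]>a)&(W[...,2]<b)&(np.abs(W[...,0]-440)<70)&(np.abs(W[...,1]+371)<40)]
    print(a,len(q),(q[:,:2]@u-486.4).min().round(1) if len(q) else '',(q[:,:2]@u-486.4).max().round(1) if len(q) else '')
print(st())
E
```

```text
96 963 -70.3 -34.5
122 499 -68.9 -48.0
{'clock': 4.3, 'eef_pos': [429.606, -372.698, 112.317], 'eef_rot': [-3.141, -0.0, 1.51], 'wrist_force': [1.124, 0.844, -0.313], 'moment': [-0.056, 0.03, -0.046], 'finger_gap': 0.632, 'finger_force': 0.014, 'joints': [-0.779, 0.432, 1.567, -0.0, 1.142, -0.718]}
```

View pics/w2.png

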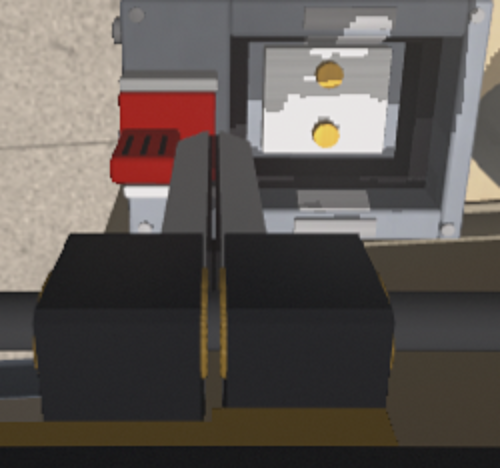

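The latch is fully back: in the picture the tongue is clear of the bay, with fin centre at -58.5 mm. Next I go to the cover.

```bash
python3 - <<'E'
from h import *
go(420,-150,300,1.51);go(440,60,260,1.736)
E
```

```text
go (420, -150, 300) [0.2217, -0.0233, -0.1876] turn -0.0
go (440, 60, 260) [0.4326, -0.0161, -0.1476] turn -0.226
```

move_arm --pt "0 0.005 -0.05 0" --pt "0 0 -0.1 0" --pt "0.0 0 -0.15 0" --pt "0.04 0 -0.185 0" --pt "0.09 0 -0.185 0" --pt "0.433 -0.016 -0.15 -0.226" --pt "0.433 -0.016 -0.15 -0.226" --pt "0.433 -0.016 -0.15 -0.226" --pt "0.433 -0.016 -0.15 -0.226" --pt "0.433 -0.016 -0.15 -0.226" --pt "0.433 -0.016 -0.15 -0.226" --pt "0.433 -0.016 -0.15 -0.226" --jaw 0.075

```text
clock: 5.5
eef_pos: [439.7, 62.4, 262.4]
eef_rot: [3.141, 0.0, 1.736]
wrist_force: [0.8, -0.2, -0.5]
finger_gap: 75.0
finger_force: 0.0
```

move_arm --pt "0 0 0 0" --pt "0 0 0 0"

```text
clock: 5.7
eef_pos: [440.0, 61.1, 262.4]
eef_rot: [-3.141, 0.0, 1.738]
wrist_force: [0.3, -1.5, -0.1]
finger_gap: 75.1
finger_force: 0.0
```

```bash
python3 - <<'E'
from h import *
c=cam('wrist');W=pts(c);f=c['frame'];cv2.imwrite('pics/w3.png',f)
H,S,V=cv2.split(cv2.cvtColor(f,cv2.COLOR_BGR2HSV));print(st())
x,y,z=np.moveaxis(W,-1,0)
near=(abs(x-488)<75)&(abs(y-86)<62)
for nm,m in(('rib',(z>37)&(z<50)),('panel+rib',(z>13)&(z<24)),('all',(z>13)&(z<50)),('rim',(z>5)&(z<50)&(H>95)&(H<130)&(S>110))):
    q=W[m&near];print(nm,len(q),cv2.minAreaRect(q[:,:2].astype(np.float32)) if len(q) else '',np.median(q[:,2]) if len(q) else '')
E
```

```text
{'clock': 5.75, 'eef_pos': [440.191, 60.111, 262.447], 'eef_rot': [-3.141, 0.0, 1.736], 'wrist_force': [0.427, -0.053, 0.975], 'moment': [-0.12, 0.055, 0.005], 'finger_gap': 74.845, 'finger_force': 0.0, 'joints': [0.053, 0.018, 1.714, -0.0, 1.41, -0.112]}
rib 305 ((490.4370422363281, 85.7419662475586), (44.23762893676758, 13.24336051940918), 10.19615650177002) 43.10744197610171
panel+rib 1534 ((490.6903991699219, 85.52679443359375), (83.6430892944336, 53.18083572387695), 9.42330265045166) 19.363796643840743
all 1876 ((490.6903991699219, 85.52679443359375), (83.6430892944336, 53.18083572387695), 9.42330265045166) 19.608883628938486
rim 1579 ((491.0401611328125, 85.18853759765625), (82.31951141357422, 67.27440643310547), 9.601045608520508) 19.003153407414175
```

View pics/w3.png

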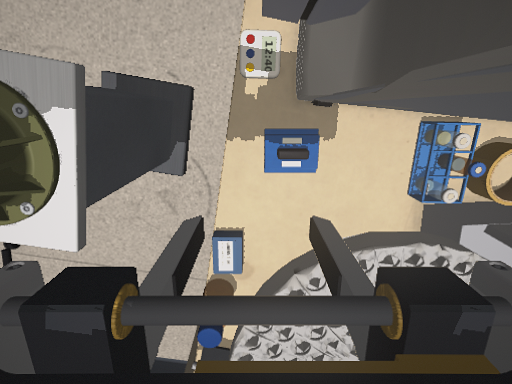

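The cover lies upright at pixel (291,151), which is (490.7, 85.5) mm with yaw 9.45°. The way down is clear.

```bash
python3 - <<'E'
from h import *
go(490.7,85.5,26,1.736)
E
```

```text
go (490.7, 85.5, 26) [0.0168, 0.0541, 0.2364] turn 0.0
```

move_arm --pt "0.0168 0.0541 0.02 0" --pt "0.0168 0.0541 0.06 0" --pt "0.0168 0.0541 0.11 0" --pt "0.0168 0.0541 0.16 0" --pt "0.0168 0.0541 0.2 0" --pt "0.0168 0.0541 0.225 0" --pt "0.0168 0.0541 0.2364 0" --pt "0.0168 0.0541 0.2364 0" --pt "0.0168 0.0541 0.2364 0"

```text
clock: 6.65
eef_pos: [491.7, 85.3, 27.3]
eef_rot: [3.14, 0.0, 1.735]
wrist_force: [-0.0, -0.1, 0.5]
finger_gap: 75.1
finger_force: 0.0
```

move_arm --pt "0 0 0 0" --pt "0 0 0 0" --pt "0 0 0 0" --pt "0 0 0 0" --pt "0 0 0 0" --jaw 0.03 --squeeze 30

```text
clock: 7.15
eef_pos: [491.0, 86.0, 26.4]
eef_rot: [3.141, 0.0, 1.736]
wrist_force: [-1.4, -0.2, 5.2]
finger_gap: 45.9
finger_force: 30.0
```

move_arm --pt "0 0 -0.01 0" --pt "0 0 -0.05 0" --pt "0 0 -0.1 0" --pt "0 0 -0.15 0" --pt "0 0 -0.2 0" --pt "0 0 -0.25 0" --pt "0 0 -0.25 0"

```text
clock: 7.85
eef_pos: [492.3, 86.1, 283.1]
eef_rot: [3.131, 0.001, 1.736]
wrist_force: [0.9, 0.8, -2.3]
finger_gap: 45.2
finger_force: 30.0
```

```bash
python3 - <<'E'
from h import *
print(st())
go(430,-200,275,1.511);go(480.8,-374.8,175,1.511)
c=cam('wrist');W=pts(c);f=c['frame'];cv2.imwrite('pics/w4.png',f)
x,y,z=np.moveaxis(W,-1,0)
p=np.array(st()['eef_pos']);near=(abs(x-p[0])<70)&(abs(y-p[1])<60)
for lo,hi in((10,22),(-16,0)):
    q=W[near&(z>p[2]+lo-0)&(z<p[2]+hi)];print(lo,hi,len(q),cv2.minAreaRect(q[:,:2].astype(np.float32)) if len(q) else '')
E
```

```text
{'clock': 7.85, 'eef_pos': [492.316, 86.097, 283.146], 'eef_rot': [3.131, 0.001, 1.736], 'wrist_force': [0.906, 0.814, -2.275], 'moment': [-0.087, 0.03, -0.001], 'finger_gap': 45.224, 'finger_force': 29.999, 'joints': [0.1, 0.13, 1.547, 0.0, 1.454, -0.065]}
go (430, -200, 275) [-0.272, -0.1086, 0.0072] turn 0.225
go (480.8, -374.8, 175) [-0.4527, -0.0883, 0.1075] turn 0.225
10 22 1921 ((492.0570068359375, 86.28244018554688), (69.82353210449219, 18.08588218688965), 9.272414207458496)
-16 0 5800 ((492.5538635253906, 85.68902587890625), (84.12935638427734, 69.68778991699219), 9.44797134399414)
```

View pics/w4.png

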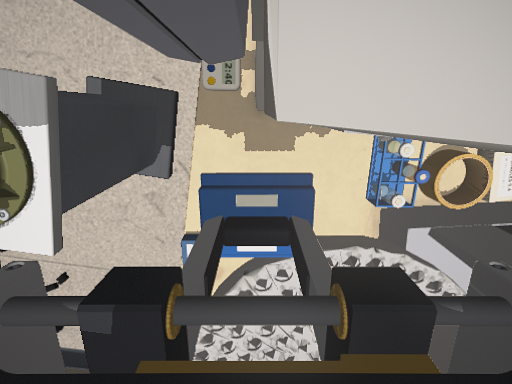

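The cover is held centred in the fingers (about (255,215)), with its yaw matching the tool.

move_arm --pt "-0.27 -0.1 0 0.225" --pt "-0.27 -0.1 0 0.225" --pt "-0.27 -0.1 0 0.225" --pt "-0.27 -0.1 0 0.225" --pt "-0.27 -0.1 0 0.225" --pt "-0.27 -0.1 0 0.225" --pt "-0.453 -0.088 0 0.225" --pt "-0.453 -0.088 0 0.225" --pt "-0.453 -0.088 0 0.225" --pt "-0.453 -0.088 0 0.225" --pt "-0.453 -0.088 0.04 0.225" --pt "-0.453 -0.088 0.06 0.225"

```text
clock: 9.1
eef_pos: [477.1, -375.3, 210.7]
eef_rot: [-3.136, -0.004, 1.51]
wrist_force: [-0.1, -0.7, -2.7]
finger_gap: 45.8
finger_force: 30.0
```

move_arm --pt "0 0 0 0" --pt "0 0 0 0" --pt "0 0 0 0"

```text
clock: 9.4
eef_pos: [478.8, -375.5, 217.3]
eef_rot: [3.14, 0.001, 1.511]
wrist_force: [0.4, -0.1, -2.0]
finger_gap: 45.7
finger_force: 30.0
```

```bash
python3 - <<'E'
from h import *
print(st())
c=cam('wrist');W=pts(c);f=c['frame']
x,y,z=np.moveaxis(W,-1,0)
p=np.array(st()['eef_pos']);near=(abs(x-p[0])<70)&(abs(y-p[1])<60)
m=near&(z>p[2]-16)&(z<p[2]);q=W[m]
print(cv2.minAreaRect(q[:,:2].astype(np.float32)))
m=near&(z>p[2]-11)&(z<p[2]-3);q=W[m]
A=np.c_[q[:,:2]-p[:2],np.ones(len(q))];print('panel slope',np.linalg.lstsq(A,q[:,2],rcond=None)[0],p[2])
a=-.06;u=np.array([np.cos(a),np.sin(a)]);v=np.array([-u[1],u[0]]);U=x*u[0]+y*u[1];V=x*v[0]+y*v[1]
D=(z>84)&(z<92.5)
m=D&(abs(V+300)<5)&(U>390)&(U<580);print('deck u',np.percentile(U[m],[0,2,98,100]))
for cc in(425,480,530):
    m=D&(abs(U-cc)<4)&(V>-420)&(V<-280);print('deck v',cc,np.percentile(V[m],[0,100]))
go(480.8,-374.8,140,1.511)
E
```

```text
{'clock': 9.4, 'eef_pos': [478.754, -375.475, 217.34], 'eef_rot': [3.14, 0.001, 1.511], 'wrist_force': [0.387, -0.103, -2.027], 'moment': [-0.008, 0.105, 0.013], 'finger_gap': 45.705, 'finger_force': 29.999, 'joints': [-0.725, 0.422, 1.328, 0.0, 1.39, -0.666]}
((479.0298156738281, -375.9351806640625), (54.07559585571289, 84.06263732910156), 86.52008056640625)
panel slope [ 1.52072164e-03 -8.40259544e-03  2.10329533e+02] 217.45
deck u [416.65227982 419.40190863 552.68023237 555.27797396]
deck v 425 [-395.06722764 -294.64180643]
deck v 480 [-309.21665054 -294.78619353]
deck v 530 [-309.16979784 -294.87746768]
go (480.8, -374.8, 140) [0.0009, 0.0019, 0.0775] turn 0.0
```

move_arm --pt "0.0012 0.0017 0.03 0" --pt "0.0012 0.0017 0.06 0" --pt "0.0012 0.0017 0.085 0" --pt "0.0012 0.0017 0.093 0" --pt "0.0012 0.0017 0.096 0" --pt "0.0012 0.0017 0.099 0" --pt "0.0012 0.0017 0.099 0"

```text
clock: 10.15
eef_pos: [480.6, -374.6, 118.1]
eef_rot: [3.14, 0.001, 1.511]
wrist_force: [-1.0, 0.0, -2.7]
finger_gap: 45.4
finger_force: 30.0
```

move_arm --pt "0 0 0.002 0" --pt "0 0 0.004 0" --pt "0 0 0.006 0" --pt "0 0 0.008 0" --pt "0 0 0.009 0" --pt "0 0 0.009 0"

```text
clock: 10.75
eef_pos: [480.3, -374.5, 108.5]
eef_rot: [3.141, 0.0, 1.511]
wrist_force: [-1.3, 0.5, 3.2]
finger_gap: 45.8
finger_force: 30.0
```

```bash
python3 - <<'E'
from h import *
print(st())
f=cam('wrist')['frame'];cv2.imwrite('pics/w5.png',cv2.resize(f[60:300,130:400],None,fx=2,fy=2))
E
```

```text
{'clock': 10.75, 'eef_pos': [480.328, -374.52, 108.455], 'eef_rot': [3.141, 0.0, 1.511], 'wrist_force': [-1.289, 0.527, 3.182], 'moment': [-0.05, 0.234, -0.005], 'finger_gap': 45.807, 'finger_force': 30.001, 'joints': [-0.722, 0.52, 1.447, -0.0, 1.174, -0.662]}
```

View pics/w5.png

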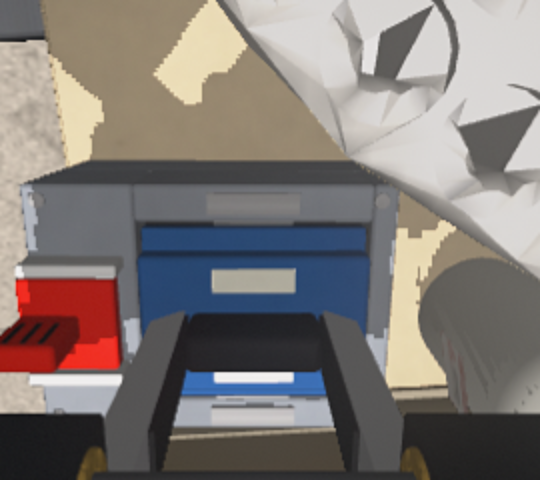

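The cover lies in the bay on both clip noses, level, with the red latch clear of it to the left. Now I let go and press on the rib top.

move_arm --pt "0 0 0 0" --pt "0 0 0 0" --pt "0 0 0 0" --pt "0 0 -0.01 0" --pt "0 0 -0.03 0" --pt "0 0 -0.032 0" --pt "0 0 -0.032 0" --jaw 0.06

```text
clock: 11.5
eef_pos: [480.4, -374.5, 140.6]
eef_rot: [3.141, 0.001, 1.511]
wrist_force: [0.2, 0.2, -0.1]
finger_gap: 60.1
finger_force: 0.0
```

move_arm --pt "0 0 0 0" --pt "0 0 0 0" --pt "0 0 0 0" --pt "0 0 0 0" --pt "0 0 0.005 0" --pt "0 0 0.01 0" --pt "0 0 0.01 0" --jaw 0.016

```text
clock: 12.2
eef_pos: [479.9, -374.0, 128.9]
eef_rot: [-3.14, -0.001, 1.511]
wrist_force: [-0.4, 0.6, -0.8]
finger_gap: 16.2
finger_force: 0.0
```

move_arm --pt "0 0 0.002 0" --pt "0 0 0.004 0" --pt "0 0 0.006 0" --pt "0 0 0.008 0" --pt "0 0 0.009 0" --pt "0 0 0.009 0"

```text
clock: 12.8
eef_pos: [480.7, -374.7, 122.1]
eef_rot: [3.14, 0.001, 1.511]
wrist_force: [-0.6, 0.4, 7.8]
finger_gap: 16.2
finger_force: 3.6
```

move_arm --pt "0 0 0.001 0" --pt "0 0 0.002 0" --pt "0 0 0.003 0" --pt "0 0 0.003 0"

```text
clock: 13.2
eef_pos: [480.6, -374.9, 118.9]
eef_rot: [3.14, 0.002, 1.511]
wrist_force: [0.8, -1.4, 4.7]
finger_gap: 16.1
finger_force: 2.7
```

move_arm --pt "0 0 0.001 0" --pt "0 0 0.002 0" --pt "0 0 0.003 0" --pt "0 0 0.003 0"

```text
clock: 13.6
eef_pos: [480.8, -374.2, 116.8]
eef_rot: [3.14, 0.001, 1.511]
wrist_force: [-2.3, 6.1, 15.4]
finger_gap: 15.7
finger_force: 7.6
```

move_arm --pt "0 0 0.001 0" --pt "0 0 0.002 0" --pt "0 0 0.002 0"

```text
clock: 13.9
eef_pos: [481.1, -373.3, 114.8]
eef_rot: [3.14, -0.001, 1.511]
wrist_force: [-1.0, 12.5, 17.3]
finger_gap: 15.9
finger_force: 8.8
```

```bash
cat > chk.py <<'E'
from h import *
import sys
print(st())
c=cam('wrist');W=pts(c);f=c['frame'];cv2.imwrite('pics/%s.png'%sys.argv[1],cv2.resize(f[60:300,130:400],None,fx=2,fy=2))
x,y,z=np.moveaxis(W,-1,0);a=-.06;U=x*np.cos(a)+y*np.sin(a)-486.2;V=-x*np.sin(a)+y*np.cos(a)+345
H,S,_=cv2.split(cv2.cvtColor(f,cv2.COLOR_BGR2HSV))
for n,v0,v1 in(('+y panel',14,26),('-y panel',-26,-14),('+y rim',28,33),('+y deck',40,48),('-y deck',-48,-40)):
    for u0,u1 in((-22,0),(0,32),(32,54)):
        q=z[(U>u0)&(U<u1)&(V>v0)&(V<v1)&(z>60)&(z<108)];print(n,u0,len(q),np.median(q).round(1) if len(q) else '')
E
python3 chk.py w6
```

```text
{'clock': 13.9, 'eef_pos': [481.089, -373.287, 114.841], 'eef_rot': [3.14, -0.001, 1.511], 'wrist_force': [-0.993, 12.528, 17.322], 'moment': [2.333, 0.307, 0.049], 'finger_gap': 15.861, 'finger_force': 8.781, 'joints': [-0.721, 0.512, 1.442, 0.002, 1.186, -0.662]}
+y panel -22 504 91.8
+y panel 0 747 91.9
+y panel 32 503 91.8
-y panel -22 166 90.1
-y panel 0 94 90.4
-y panel 32 142 90.2
+y rim -22 216 81.5
+y rim 0 244 81.8
+y rim 32 202 81.6
+y deck -22 307 89.4
+y deck 0 433 91.1
+y deck 32 312 89.4
-y deck -22 30 89.2
-y deck 0 252 91.1
-y deck 32 17 89.2
```

View pics/w6.png

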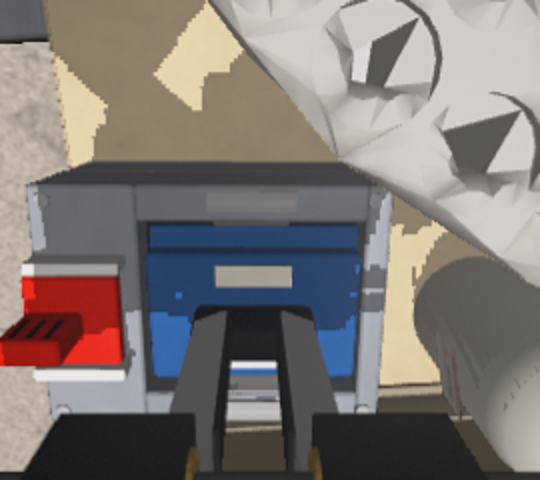

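The cover is nearly home: the +y side is still about 2.5 mm high and the -y side about 1 mm high. I lift off to release the side force, then press nearer to +y.

move_arm --pt "0 0 -0.005 0" --pt "0 0 -0.01 0" --pt "0.006 0 -0.01 0" --pt "0.006 0 -0.01 0" --pt "0.006 0 -0.004 0" --pt "0.006 0 -0.002 0" --pt "0.006 0 0 0" --pt "0.006 0 0.001 0" --pt "0.006 0 0.001 0"

```text
clock: 14.85
eef_pos: [480.7, -368.2, 113.1]
eef_rot: [3.141, -0.0, 1.511]
wrist_force: [-5.0, 6.1, 15.0]
finger_gap: 16.1
finger_force: 7.4
```

move_arm --pt "0 0 0.001 0" --pt "0 0 0.001 0"

```text
clock: 15.05
eef_pos: [480.8, -368.2, 113.0]
eef_rot: [3.141, 0.0, 1.511]
wrist_force: [-7.0, 8.8, 22.9]
finger_gap: 16.0
finger_force: 11.3
```

move_arm --pt "0 0 -0.01 0" --pt "0 0 -0.03 0" --pt "-0.006 0 -0.06 0" --pt "-0.006 0 -0.06 0" --pt "-0.006 0 -0.06 0" --jaw 0.0

```text
clock: 15.55
eef_pos: [480.1, -374.5, 170.8]
eef_rot: [3.141, 0.0, 1.511]
wrist_force: [0.1, -0.4, -0.9]
finger_gap: 0.4
finger_force: 0.0
```

```bash
python3 chk.py w7
```

```text
{'clock': 15.55, 'eef_pos': [480.13, -374.492, 170.832], 'eef_rot': [3.141, 0.0, 1.511], 'wrist_force': [0.099, -0.39, -0.93], 'moment': [-0.121, 0.033, -0.027], 'finger_gap': 0.39, 'finger_force': 0.0, 'joints': [-0.723, 0.459, 1.385, -0.0, 1.297, -0.662]}
+y panel -22 320 89.1
+y panel 0 455 89.3
+y panel 32 322 89.1
-y panel -22 221 89.4
-y panel 0 264 89.7
-y panel 32 208 89.4
+y rim -22 124 78.2
+y rim 0 127 78.6
+y rim 32 130 78.1
+y deck -22 193 89.4
+y deck 0 305 91.1
+y deck 32 194 89.5
-y deck -22 110 89.3
-y deck 0 0 
-y deck 32 109 89.4
```

View pics/w7.png

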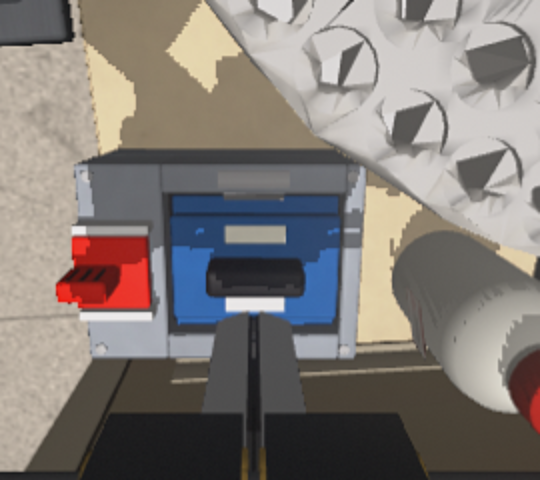

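The cover now looks flush: panel 89.1 and 89.4 mm against deck 89.4 mm. One confirming press towards the -y side, then the latch.

move_arm --pt "-0.006 0 0.03 0" --pt "-0.006 0 0.05 0" --pt "-0.006 0 0.056 0" --pt "-0.006 0 0.058 0" --pt "-0.006 0 0.059 0" --pt "-0.006 0 0.0595 0" --pt "-0.006 0 0.0595 0"

```text
clock: 16.3
eef_pos: [478.9, -379.7, 113.1]
eef_rot: [-3.139, -0.001, 1.511]
wrist_force: [-13.9, 9.0, 23.1]
finger_gap: 0.5
finger_force: 11.6
```

move_arm --pt "0 0 -0.015 0" --pt "0.006 0 -0.05 0" --pt "0.006 -0.05 -0.05 0" --pt "0.006 -0.1 -0.05 0" --pt "0.006 -0.1 -0.05 0" --pt "0.006 -0.1 -0.05 0"

```text
clock: 16.9
eef_pos: [380.1, -368.5, 162.1]
eef_rot: [3.141, 0.0, 1.51]
wrist_force: [0.4, -1.4, 0.8]
finger_gap: 0.6
finger_force: 0.0
```

```bash
python3 - <<'E'
from h import *
print(st()['wrist_force']);go(377.6,-368.3,111,1.511)
E
```

```text
[0.352, -1.417, 0.816]
go (377.6, -368.3, 111) [0.0001, -0.0026, 0.0511] turn -0.001
```

move_arm --pt "0 -0.003 0.02 0" --pt "0 -0.003 0.04 0" --pt "0 -0.003 0.05 0" --pt "0 -0.003 0.05 0"

```text
clock: 17.3
eef_pos: [377.8, -367.7, 110.3]
eef_rot: [-3.14, -0.002, 1.512]
wrist_force: [0.4, 0.3, 0.3]
finger_gap: 0.6
finger_force: 0.0
```

move_arm --pt "0 0.004 0 0" --pt "0 0.008 0 0" --pt "0 0.012 0 0" --pt "0 0.016 0 0" --pt "0 0.02 0 0" --pt "0 0.024 0 0" --pt "0 0.027 0 0" --pt "0 0.028 0 0" --pt "0 0.028 0 0"

```text
clock: 18.2
eef_pos: [405.5, -369.8, 111.5]
eef_rot: [3.141, -0.0, 1.511]
wrist_force: [0.1, 0.3, -0.5]
finger_gap: 0.5
finger_force: 0.0
```

move_arm --pt "0 0.001 0 0" --pt "0 0.002 0 0" --pt "0 0.003 0 0" --pt "0 0.003 0 0"

```text
clock: 18.6
eef_pos: [408.0, -369.9, 111.5]
eef_rot: [-3.141, -0.0, 1.511]
wrist_force: [-4.0, 0.9, 1.5]
finger_gap: 0.7
finger_force: 2.1
```

move_arm --pt "0 0.001 0 0" --pt "0 0.002 0 0" --pt "0 0.002 0 0"

```text
clock: 18.9
eef_pos: [408.5, -370.0, 111.5]
eef_rot: [-3.137, -0.001, 1.511]
wrist_force: [-17.8, 2.4, 8.2]
finger_gap: 0.2
finger_force: 9.0
```

move_arm --pt "0 0.001 0 0" --pt "0 0.002 0 0" --pt "0 0.002 0 0"

```text
clock: 19.2
eef_pos: [408.9, -370.1, 111.5]
eef_rot: [-3.134, -0.002, 1.51]
wrist_force: [-31.0, 3.8, 14.8]
finger_gap: 0.6
finger_force: 15.7
```

Hard against the stop. I back off, rise and check.

move_arm --pt "0 -0.01 0 0" --pt "0 -0.02 0 0" --pt "0 -0.02 -0.05 0" --pt "0 -0.02 -0.1 0" --pt "0 -0.02 -0.15 0" --pt "0 -0.02 -0.18 0" --pt "0 -0.02 -0.18 0"

```text
clock: 19.9
eef_pos: [393.1, -369.8, 296.2]
eef_rot: [3.136, 0.005, 1.511]
wrist_force: [-0.6, -0.2, -1.2]
finger_gap: 0.3
finger_force: 0.0
```

```bash
python3 chk.py w8; python3 - <<'E'
from h import *
c=cam('wrist');W=pts(c);f=c['frame'];H,S,V=cv2.split(cv2.cvtColor(f,cv2.COLOR_BGR2HSV))
red=((H<8)|(H>172))&(S>140);u=np.array([np.cos(-.06),np.sin(-.06)])
for a,b in((96,106),(122,135)):
    q=W[red&(W[...,2]>a)&(W[...,2]<b)&(np.abs(W[...,0]-440)<70)&(np.abs(W[...,1]+371)<40)][:,:2]@u-486.2
    print(a,len(q),q.min().round(1),q.max().round(1))
E
```

```text
{'clock': 19.9, 'eef_pos': [393.123, -369.792, 296.166], 'eef_rot': [3.136, 0.005, 1.511], 'wrist_force': [-0.6, -0.208, -1.226], 'moment': [-0.076, 0.023, 0.01], 'finger_gap': 0.274, 'finger_force': 0.0, 'joints': [-0.823, 0.219, 1.414, 0.0, 1.501, -0.763]}
+y panel -22 159 89.1
+y panel 0 227 89.3
+y panel 32 153 89.1
-y panel -22 97 89.7
-y panel 0 174 89.7
-y panel 32 120 89.5
+y rim -22 58 78.3
+y rim 0 66 78.9
+y rim 32 61 78.5
+y deck -22 86 89.3
+y deck 0 129 91.1
+y deck 32 83 89.5
-y deck -22 75 89.5
-y deck 0 127 91.1
-y deck 32 74 89.6
96 459 -45.0 -9.4
122 116 -43.4 -22.4
```

View pics/w8.png

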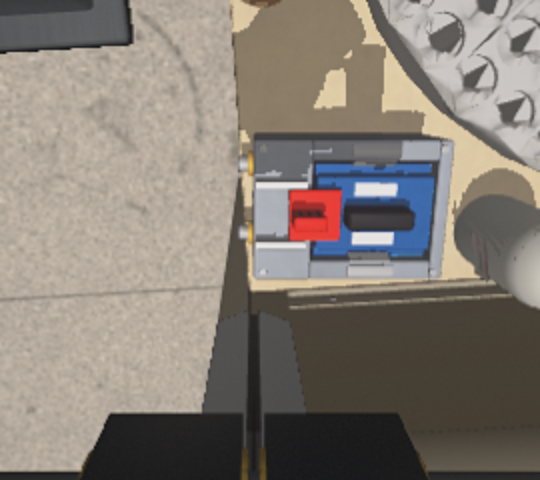

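The last picture shows the tongue over the cover at (315,215), with its tip at -9.4 mm, which matches the fully forward position (-9). The cover is flush and level. I hand in.

```bash
python3 -c "
from cell import manip
print(manip.sign_off())"
```

```text
the job is handed in; nothing more can be done
None
```

I handed the job in at about 20 s. By the last camera check the blue cover is in the bay, level and flush with the deck; I take both clips as snapped from its height. The red latch is fully forward over it, and I touched none of the bystanders.

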